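# Clip the forming mandrels into the sloped rack and close the keeper

## Task

Put the two loose forming mandrels away in the sloped plywood rack: swing the flat keeper bar fully open, snap the long mandrel into the widely spaced pair of spring clips and the short one into the closely spaced pair, each pressed fully home in both of its clips, then swing the keeper bar back across both of them until it is fully closed. Leave the oil bottle, the tin of clips and the screwdriver where they are.

Things in the scene. Friction and masses are not known exactly. Their poses are not given: they have to be found in the camera images.
- long_mandrel_mid (a point): Centre of the long mandrel, a plain hollow steel bar lying flat on the bench at the start: round shank 16 mm in diameter and 170 mm long between two square end blocks (26 x 26 mm, 14 mm long), 198 mm overall, about 0.19 kg. x runs along the bar; this point is on its axis, half-way along, 13 mm above the bench. Both ends are alike.
- short_mandrel_mid (a point): Centre of the short mandrel: like the long one, but its shank is 116 mm long between the end blocks, 144 mm overall, about 0.15 kg. x runs along the bar; the point is on its axis, half-way along.
- place_long (a point): Where the long mandrel's centre lies when home, along x. Axes of the rack's deck, sloping 30 deg: x up the slope, to the right; y level, away from the robot; z out of the deck, leaning 30 deg from vertical to the left. Deck face 34 mm below. Two sprung clips at x = +-62 mm, 14 mm long, clasp the shank inside the end blocks; mouths open to +z, 14 mm above, 17 mm to each side. Push along -z, 6 N each, onto saddles.
- place_short (a point): The same for the short mandrel: same axes, 75 mm to the +y side of place_long, same height over the deck; its two clips stand closer, at x = +-38 mm, each 14 mm long along x. Between the two clips of a pair there is only the bare deck, 34 mm below.
- keeper (a joint): Flat steel bar, 18 mm wide, 6 thick, 175 long from pivot to tip, turning parallel to the deck, underside 16 mm above a seated mandrel's axis. Rad: 0 closed at its stop, along deck +y across the middle of both places; grows as the tip swings up the slope; 1.57 fully open at its stop, pointing up the slope, clear of both. Stays where left; about 1 to 2 N at its pin moves it.
- keeper_hinge (a point): On the axis of the keeper's pivot, level with keeper_pin, fixed to the deck; axes as those of place_long (z is the pivot's axis). In them it lies at x = 0, y = -75 mm, z = +37 mm from place_long.
- keeper_pin (a point): Half-way up the upright steel pin by which the keeper bar is pushed: 14 mm in diameter, 30 mm tall, standing on the bar's upper face along the deck's z, 112.5 mm from the pivot axis; with the keeper closed, midway between the two places. Turns with the bar: y from the pivot to the tip, z along the pin.
- oil_bottle: Bystander: upright grey bottle, 44 mm in diameter, 120 mm tall, beyond the mandrels; origin at the centre of its foot.
- clip_tin: Bystander: open round metal tin, 80 mm in diameter, 50 mm tall, to the left of the mandrels; origin at the centre of its foot.
- screwdriver: Bystander: screwdriver with a black handle lying on the bench beyond the rack; origin under its middle, x along it.
There are look-alikes about, which are no part of the job. What is shaped like the part that bears long_mandrel_mid but purple or red is not meant.

How it is judged:
On the way, in this order (a step that is already met when the one before it is completed fails the run):
1. the keeper bar is swung open (past 1.35 rad) (value of joint keeper above 1.35 rad), for 0.1 s.
2. one mandrel is fully home in its own pair of clips (((x of long_mandrel_mid in the frame of place_long between -0.018 and 0.018 m and y of long_mandrel_mid in the frame of place_long between -0.004 and 0.004 m and z of long_mandrel_mid in the frame of place_long between -0.003 and 0.003 m and angle between the x axis of long_mandrel_mid and the x axis of place_long, either way round below 0.06 rad) or (x of short_mandrel_mid in the frame of place_short between -0.018 and 0.018 m and y of short_mandrel_mid in the frame of place_short between -0.004 and 0.004 m and z of short_mandrel_mid in the frame of place_short between -0.003 and 0.003 m and angle between the x axis of short_mandrel_mid and the x axis of place_short, either way round below 0.06 rad))), for 0.2 s.
3. both mandrels are fully home in their own clips (x of long_mandrel_mid in the frame of place_long between -0.018 and 0.018 m and y of long_mandrel_mid in the frame of place_long between -0.004 and 0.004 m and z of long_mandrel_mid in the frame of place_long between -0.003 and 0.003 m and angle between the x axis of long_mandrel_mid and the x axis of place_long, either way round below 0.06 rad and x of short_mandrel_mid in the frame of place_short between -0.018 and 0.018 m and y of short_mandrel_mid in the frame of place_short between -0.004 and 0.004 m and z of short_mandrel_mid in the frame of place_short between -0.003 and 0.003 m and angle between the x axis of short_mandrel_mid and the x axis of place_short, either way round below 0.06 rad), for 0.2 s.
4. the keeper bar is closed over both seated mandrels (all of step 3 and value of joint keeper below 0.12 rad), for 0.2 s.
At the end, for the whole second after the job is handed in: Each mandrel rests in its own clips: its centre within 18 mm along the bar, 4 mm sideways and 3 mm in depth of its place, its axis within 0.06 rad of the place's x; the keeper bar is within 0.12 rad of fully closed (all of step 4); the robot touches nothing.
It fails at once if the oil bottle, the tin of clips or the screwdriver is moved more than 30 mm (distance of any of oil_bottle, clip_tin, screwdriver from where it was at the start of the episode above 0.03 m).
It also fails if it takes over 72 s, if anything falls off the work surface, if the arm or the gripper's body presses on something with over 40 N, if the wrist force passes 120 N, or if a joint passes its speed limit or range.

## Robot

A 6-joint arm with a two-finger parallel gripper is mounted at the origin on the work surface. World frame = base frame: x ahead of the robot, y to its left, z up, the work surface at z = 0. Lengths are in m, angles in rad, forces in N, time in s.
With the tool pointing down it reaches from about 0.275 to 0.75 m from the base axis. Payload 10.2 kg.
Tool frame: the origin (TCP) lies midway between the tips of the shut fingers; the grasp point (between the pads) lies 19 mm behind it (env.hold_point_z is the distance from the TCP to the grasp point, in m); z points along the fingers, y is the line along which they close (so a half turn about z gives the same grasp; the last joint's range is limited). The gripper opens to 85 mm and grips with 20 to 120 N. Pads are 22 mm wide; open, the fingers measure 114 mm over their backs; the gripper's body (76 mm by 85 mm) begins 54 mm behind the grasp point. The pads swing forward as they close: fully open they stand 13 mm farther back than shut.
Start: joints at [-1.423, 0.313, 1.498, -0, 1.331, -0.223], TCP at [0.19, -0.489, 0.231] pointing down, gripper open.
Joint ranges: [-2.94, 2.94], [-0.97, 2.17], [0.19, 2.56], [-1.23, 4.37], [0.02, 3.11], [-2.88, 2.88]. Speed limits (rad/s): [2.39, 2.39, 3.01, 3.14, 3.14, 3.14].

## Interface

Orientations are given as a unit quaternion [x, y, z, w].
In Python, from bench import env, kinematics, monitor, eyes, job gives the robot as it stands. The module is installed in compiled form; this text tells all that it offers. Calls block until the motion is done:
- env.reach(position, orientation): joint-space move of the TCP to a pose.
- env.movel(position, velocity=0.15, frame=None, guard=None): straight line of the TCP; frame=None keeps the orientation; velocity is the mean speed in m/s. With guard (N) it stops when the force on the tool has changed by that much, and returns True; else False.
- env.set_joints(angles): joint-space move.
- env.release() and env.close_gripper(effort=None): open the fingers fully, or close them until they stop; effort is the grip in N (None keeps the last).
- env.hold(seconds).
- kinematics.ik(position, orientation): joint angles nearest the present ones, or None.
- monitor.sense(): the state.
- eyes.grab_frame(name): name is "scene" or "top"; returns a dict with "frame" (400x640x3 uint8, red, green, blue), "mtx" (3x3 intrinsics, pixels), "k1" (the pictures are not rectified: a ray, as slopes to the right and down, at radius r is drawn at 1 + k1 r^2 times it, then the intrinsics apply), "view" (4x4, takes a point from world to camera coordinates). Camera axes: x right, y down, z forward; pixel columns grow to the right and rows downward; lengths in m; the calibration is good to about 2 mm. A picture is of the moment at which its call begins. There is no depth.
A pose or a line that the arm cannot do raises env.MotionError and nothing moves.
- job.hand_in(): hands the job in; it is judged then, once.
The state is a dict: "clock": time; "joints": joint angles; "qvel": joint speeds; "joint_efforts": joint torques, N m; "position": TCP position; "ee_rot": TCP orientation; "contact_force": force on the tool from outside, world axes, zero at the start; "ft_torque": the same for the moment, N m; "finger_gap": opening from 0.0 (shut) to 1.0 (fully open); "gripper_force": force on a finger pad.
Only numpy, scipy, OpenCV 4.12 (cv2) and the standard library are available. Lean on these libraries where they do the work, as an engineer would, in place of code of your own. Each camera call takes 0.05 s, during which the arm holds its last target. There are 200 camera calls.

## Working session

There is one attempt and no reset: what is moved stays moved. The work goes in short steps, each a Python script; the robot and the scene stay as the last script left them, time stands still between calls to the robot, and variables do not carry over. Pictures are saved under pics/ and viewed, at most 10 in all, crops included, and the job is handed in when it is done.

```bash
mkdir -p pics; python3 - <<'E'
from bench import env,eyes,monitor
import cv2,numpy as np
for n in("scene","top"):
    f=eyes.grab_frame(n); cv2.imwrite(f"pics/{n}0.png",f["frame"][:,:,::-1]); np.savez(f"pics/{n}0.npz",**{k:f[k] for k in("frame","mtx","k1","view")})
    print(n,f["mtx"],f["k1"],f["view"])
s=monitor.sense();print(s["clock"],s["position"],s["ee_rot"],env.hold_point_z)
E
```

```text
scene [[471.18740421   0.         327.20262702]
 [  0.         471.18740421 191.46941489]
 [  0.           0.           1.        ]] 0.004616237629373913 [[ 0.71162941  0.70236925  0.01615593 -0.47877001]
 [ 0.52235901 -0.51358813 -0.68071161 -0.11949851]
 [-0.46981341  0.4928536  -0.73237333  1.46760346]
 [ 0.          0.          0.          1.        ]]
top [[516.21112618   0.         326.12275132]
 [  0.         516.21112618 200.93205989]
 [  0.           0.           1.        ]] -0.15618808540969129 [[-0.02447898 -0.99951932 -0.01902377  0.16436987]
 [-0.99481444  0.02623402 -0.09826493  0.50688759]
 [ 0.09871677  0.0165197  -0.99497844  1.26804996]
 [ 0.          0.          0.          1.        ]]
0.1 [ 0.19018697 -0.48909942  0.23078785] [ 9.82861989e-01  1.84342030e-01  2.47337556e-05 -5.71063280e-04] 0.0187
```

View pics/scene0.png

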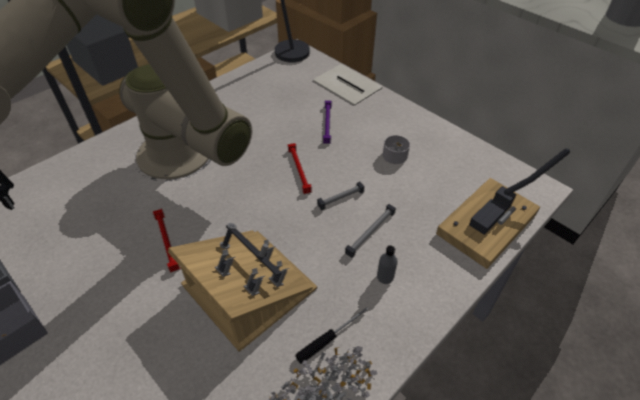

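View pics/top0.png

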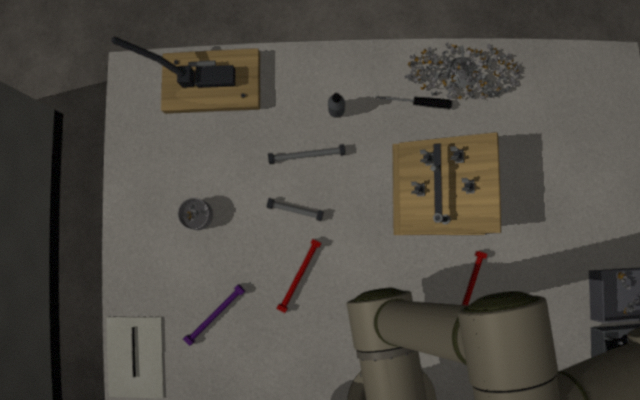

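Scene: grey long mandrel (scene 370,230; top 307,154), grey short one (scene 340,196; top 295,208). Rack at top (445,185): long clips (419,188)/(470,186), short clips (428,157)/(459,155), keeper closed with its pivot at about (441,217). I'll zoom in.

```bash
python3 - <<'E'
import cv2,numpy as np
t=cv2.imread("pics/top0.png");s=cv2.imread("pics/scene0.png")
a=cv2.resize(t[125:245,385:510],None,fx=5,fy=5,interpolation=cv2.INTER_CUBIC)[:600]
b=cv2.resize(s[205:325,160:320],None,fx=5,fy=5,interpolation=cv2.INTER_CUBIC)
cv2.imwrite("pics/a.png",a);cv2.imwrite("pics/b.png",b)
E
```

```text
(no output)
```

View pics/a.png

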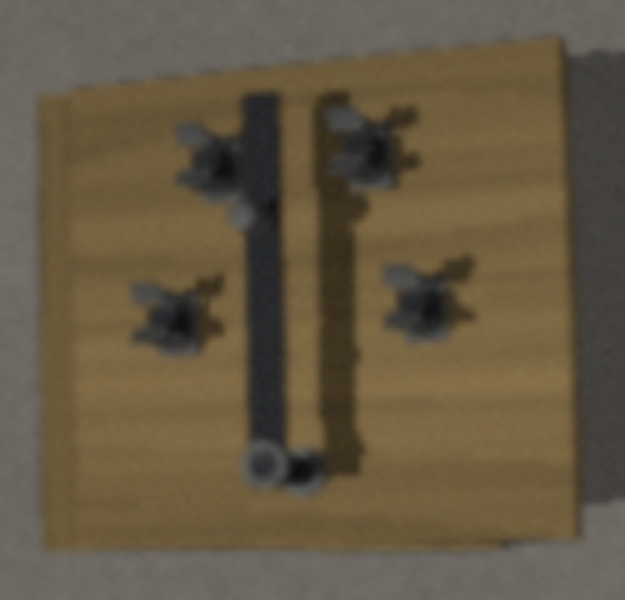

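View pics/b.png

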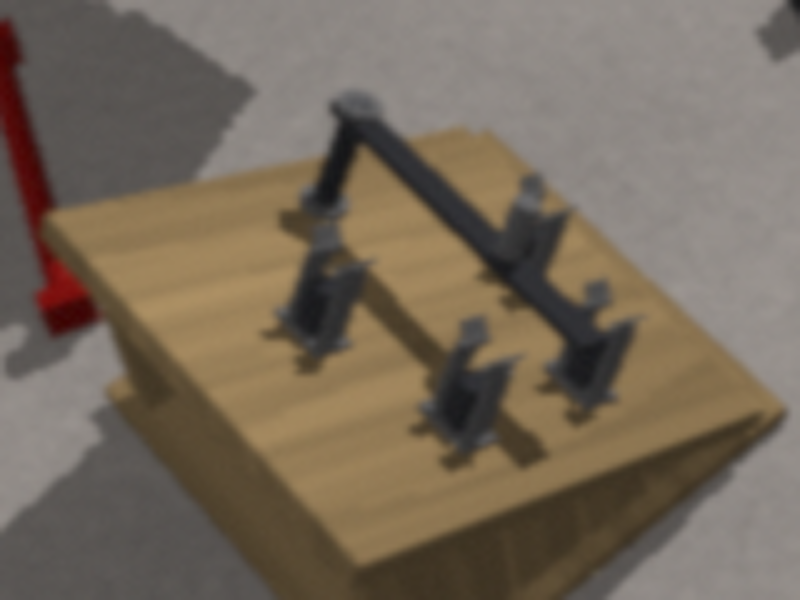

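The crops show the pivot cap (a 265,465 / b 358,105), the pin top (a 240,213 / b 530,185), the bar tip (a 262,95) and the deck corners. Next I'll triangulate these, along with the mandrel end blocks.

```bash
cat > h.py <<'E'
import numpy as np,cv2
def load(n):
    return dict(np.load(f"pics/{n}.npz"))
def ray(c,uv):
    u=cv2.undistortPoints(np.float64(uv).reshape(1,1,2),c["mtx"],np.array([float(c["k1"]),0,0,0]))[0,0]
    R=c["view"][:3,:3];t=c["view"][:3,3]
    d=R.T@np.array([u[0],u[1],1]);return -R.T@t,d/np.linalg.norm(d)
def onz(c,uv,z):
    o,d=ray(c,uv);return o+d*(z-o[2])/d[2]
def tri(a,ua,b,ub):
    o1,d1=ray(a,ua);o2,d2=ray(b,ub)
    s=np.linalg.lstsq(np.c_[d1,-d2],o2-o1,rcond=None)[0]
    p,q=o1+d1*s[0],o2+d2*s[1];return (p+q)/2,np.linalg.norm(p-q)
def proj(c,p):
    R=c["view"][:3,:3];t=c["view"][:3,3]
    return cv2.projectPoints(np.float64(p).reshape(-1,1,3),cv2.Rodrigues(R)[0],t,c["mtx"],np.array([float(c["k1"]),0,0,0]))[0][:,0]
E
python3 - <<'E'
from h import *
np.set_printoptions(precision=4,suppress=True)
T=load("top0");S=load("scene0")
A=lambda x,y:(385+x/5-.4,125+y/5-.4);B=lambda x,y:(160+x/5-.4,205+y/5-.4)
for n,a,b in [("pivot",A(265,465),B(358,105)),("pin",A(240,213),B(530,185)),("nearhigh",A(580,538),B(45,215)),("farhigh",A(563,40),B(360,568)),("nearlow",A(72,545),B(485,130)),("farlow",A(70,93),B(780,408))]:
    print(n,*tri(T,a,S,b))
p=onz(T,A(266,450),.18);q=onz(T,A(262,95),.18);print("bar dir",np.arctan2(*(q-p)[[1,0]]),np.linalg.norm(q-p))
def blobs(c,x0,y0,x1,y1,th):
    g=cv2.cvtColor(c["frame"],cv2.COLOR_RGB2GRAY)[y0:y1,x0:x1]
    m=(g<th).astype(np.uint8);n,l,st,ce=cv2.connectedComponentsWithStats(m)
    print([(tuple(np.round(ce[i]+[x0,y0],1)),int(st[i,4])) for i in range(1,n) if st[i,4]>5], np.percentile(g,[1,5,50]))
for th in(65,80): 
    blobs(T,262,142,352,166,th);blobs(T,262,192,328,222,th)
    blobs(S,342,202,400,257,th);blobs(S,314,180,368,210,th)
E
```

```text
pivot [ 0.4555 -0.1045  0.1355] 0.002207705544951554
pin [ 0.5678 -0.0917  0.1679] 0.00282118143611886
nearhigh [ 0.4174 -0.2461  0.1483] 0.0034283651576200906
farhigh [ 0.6503 -0.2526  0.1464] 0.004638941698052832
nearlow [ 0.4279 -0.0248  0.0199] 0.011117502584418534
farlow [ 0.6582 -0.033   0.0211] 0.010925061346414685
bar dir -0.037414531684957654 0.15973126590324396
[((np.float64(342.7), np.float64(149.5)), 83), ((np.float64(273.7), np.float64(157.8)), 101)] [ 32.  50. 103.]
[((np.float64(296.9), np.float64(208.1)), 298)] [ 33.  47. 103.]
[((np.float64(390.6), np.float64(209.6)), 54), ((np.float64(349.9), np.float64(251.3)), 80), ((np.float64(389.2), np.float64(251.7)), 91)] [ 20.  47. 143.]
[((np.float64(339.3), np.float64(196.9)), 195)] [ 26.  47. 142.]
[((np.float64(309.4), np.float64(153.6)), 642)] [ 32.  50. 103.]
[((np.float64(296.7), np.float64(208.2)), 562)] [ 33.  47. 103.]
[((np.float64(368.5), np.float64(233.3)), 292), ((np.float64(389.1), np.float64(251.7)), 102)] [ 20.  47. 143.]
[((np.float64(339.5), np.float64(196.8)), 270)] [ 26.  47. 142.]
```

```bash
cat >> h.py <<'E'
yaw=-0.034; cy,sy=np.cos(yaw),np.sin(yaw)
Y=np.array([cy,sy,0]);Z=np.array([-sy*.5,cy*.5,np.sqrt(.75)]);X=np.cross(Y,Z)
PIV=np.array([.4555,-.1045,.1355])
PL=PIV+.075*Y-.026*Z; PS=PL+.075*Y; RK=np.c_[X,Y,Z]
P=lambda x,y,z:PL+RK@np.array([x,y,z])
E
python3 - <<'E'
from h import *
np.set_printoptions(precision=4,suppress=True)
T=load("top0");S=load("scene0");print(X,Y,Z,PL,PS)
def blobs(c,x0,y0,x1,y1,th):
    g=cv2.cvtColor(c["frame"],cv2.COLOR_RGB2GRAY)[y0:y1,x0:x1]
    n,l,st,ce=cv2.connectedComponentsWithStats((g<th).astype(np.uint8))
    return [tuple(np.round(ce[i]+[x0,y0],1)) for i in range(1,n) if st[i,4]>12]
for th in(45,52,58):
  print(th,[blobs(T,262,142,352,166,th),blobs(T,262,192,328,222,th),blobs(S,342,202,400,240,th)+blobs(S,342,240,365,257,th),blobs(S,314,180,368,210,th)])
out=[]
for c,(x0,y0,w,h) in((T,(392,128,110,100)),(S,(190,215,100,100))):
    im=np.ascontiguousarray(c["frame"][y0:y0+h,x0:x0+w,::-1]);k=5 if c is S else 5
    im=cv2.resize(im,None,fx=k,fy=k,interpolation=cv2.INTER_CUBIC);im=cv2.convertScaleAbs(im,alpha=1.6,beta=10)
    def dot(p,col):
        u=((proj(c,p)[0]-[x0,y0]+.5)*k).astype(int);cv2.circle(im,tuple(int(v) for v in u),3,col,1)
    for yy,xs in((0,(-.062,.062)),(.075,(-.038,.038))):
        for x in xs:
            for y in(-.017,.017):
                for dx in(-.007,.007): dot(P(x+dx,yy+y,.014),(0,0,255))
            dot(P(x,yy,-.034),(0,255,255))
    dot(P(0,.0375,.052),(0,255,0));dot(P(0,.0375,.022),(0,255,0))
    for d in(-.009,.009):dot(P(d,.1,.022),(255,0,0))
    out.append(im)
h=max(o.shape[0] for o in out)
im=np.hstack([cv2.copyMakeBorder(o,0,h-o.shape[0],0,0,cv2.BORDER_CONSTANT) for o in out])
im=cv2.resize(im,None,fx=800/im.shape[1],fy=800/im.shape[1],interpolation=cv2.INTER_AREA);cv2.imwrite("pics/c.png",im)
E
```

```text
[-0.0294 -0.8655  0.5   ] [ 0.9994 -0.034   0.    ] [0.017  0.4997 0.866 ] [ 0.53  -0.12   0.113] [ 0.605  -0.1226  0.113 ]
45 [[(np.float64(342.1), np.float64(149.5)), (np.float64(271.2), np.float64(158.4))], [(np.float64(270.6), np.float64(203.0)), (np.float64(319.7), np.float64(215.0))], [(np.float64(390.8), np.float64(210.1)), (np.float64(349.6), np.float64(252.2))], [(np.float64(360.2), np.float64(188.3)), (np.float64(320.9), np.float64(204.6))]]
52 [[(np.float64(342.2), np.float64(149.5)), (np.float64(271.4), np.float64(158.5))], [(np.float64(270.6), np.float64(203.0)), (np.float64(319.6), np.float64(214.7))], [(np.float64(390.7), np.float64(209.6)), (np.float64(349.8), np.float64(251.5))], [(np.float64(360.1), np.float64(187.7)), (np.float64(321.1), np.float64(204.4))]]
58 [[(np.float64(342.2), np.float64(149.5)), (np.float64(271.5), np.float64(158.3))], [(np.float64(296.0), np.float64(208.2))], [(np.float64(390.7), np.float64(209.4)), (np.float64(349.8), np.float64(251.3))], [(np.float64(356.5), np.float64(189.6)), (np.float64(321.8), np.float64(204.0))]]
```

View pics/c.png

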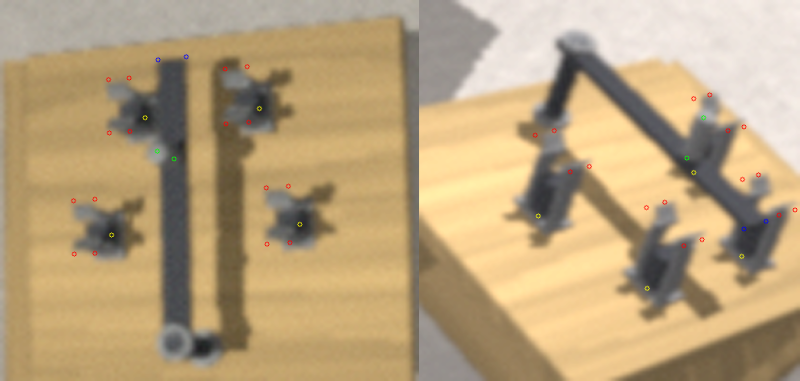

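The overlay fits: bar tip, pivot and pin are within about 1–2 mm. The clips sit about 1.5 mm nearer the robot than predicted, so I'll shift the places by that. Next come the mandrel ends and IK checks.

```bash
cat >> h.py <<'E'
from scipy.spatial.transform import Rotation as Ro
PL=PL-.0015*Y;PS=PS-.0015*Y
def quat(z,y):
    return Ro.from_matrix(np.c_[np.cross(y,z),y,z]).as_quat()
def pinpush(th,side,z=.031,gap=0.0,s=1):
    """TCP pose with closed fingers touching pin at keeper angle th; side=-1 pushes open, +1 pushes closed"""
    t=np.cos(th)*X-np.sin(th)*Y
    c=PL+RK@np.array([.1125*np.sin(th),-.0735+.1125*np.cos(th),z])
    return c+side*(.0215+gap)*t, quat(-Z,s*t)
E
python3 - <<'E'
from h import *
from bench import kinematics,monitor
np.set_printoptions(precision=3,suppress=True)
T=load("top0");S=load("scene0")
E={}
for n,a in (("L",[((342.2,149.5),(349.8,251.5)),((271.3,158.4),(390.7,209.6))]),("S",[((319.7,214.9),(321,204.5)),((270.6,203),(360.1,188))])):
    p=[tri(T,u,S,v) for u,v in a];print(n,p)
    A=[onz(T,u,.015) for u,_ in a];B=[onz(S,v,.013) for _,v in a]
    print(" planes",A,B)
    d=A[1]-A[0];m=(A[0]+A[1])/2;print(" mid",m,(B[0]+B[1])/2,"len",np.linalg.norm(d),"ang",np.arctan2(d[1],d[0]),np.arctan2(*(B[1]-B[0])[[1,0]]))
    for s in(1,-1):
        y=np.array([-d[1],d[0],0])/np.hypot(*d[:2]);print("  ik",s,kinematics.ik([*m[:2],.003],quat(np.array([0,0,-1.]),s*y)))
for s in(1,-1):
    for th,sd in((0,-1),(.8,-1),(1.5,-1),(1.5,1),(0,1)): print("pin",s,th,sd,kinematics.ik(*pinpush(th,sd,s=s)))
    for q in(PL,PS): print("place",s,kinematics.ik(q-.011*Z,quat(-Z,s*Y)),kinematics.ik(q+.06*Z,quat(-Z,s*Y)))
E
```

```text
L [(array([0.645, 0.108, 0.011]), np.float64(0.003073914980705805)), (array([0.628, 0.292, 0.011]), np.float64(0.005733369574547243))]
 planes [array([0.643, 0.107, 0.015]), array([0.625, 0.289, 0.015])] [array([0.647, 0.108, 0.013]), array([0.63 , 0.293, 0.013])]
 mid [0.634 0.198 0.015] [0.639 0.201 0.013] len 0.18307532227634976 ang 1.6684824406405092 1.6597172293426234
  ik 1 None
  ik -1 [ 0.127  0.85   1.245 -0.     1.047  0.03 ]
S [(array([0.478, 0.17 , 0.01 ]), np.float64(0.002880686640310943)), (array([0.512, 0.295, 0.01 ]), np.float64(0.004189211370104958))]
 planes [array([0.477, 0.169, 0.015]), array([0.51 , 0.293, 0.015])] [array([0.481, 0.169, 0.013]), array([0.516, 0.294, 0.013])]
 mid [0.494 0.231 0.015] [0.499 0.232 0.013] len 0.1284361741159748 ang 1.3074132960104454 1.303555641790502
  ik 1 [ 0.222  0.642  1.661 -0.     0.839 -2.656]
  ik -1 [ 0.222  0.642  1.661 -0.     0.839  0.485]
pin 1 0 -1 [-0.134  0.556  1.512 -0.593  1.096  1.755]
pin 1 0.8 -1 [-0.274  0.461  1.539 -0.582  1.084  2.394]
pin 1 1.5 -1 None
pin 1 1.5 1 None
pin 1 0 1 [-0.199  0.524  1.501 -0.587  1.099  1.674]
place 1 [-0.216  0.514  1.665 -0.641  0.966  0.192] [-0.149  0.435  1.602 -0.586  1.115  0.152]
place 1 [-0.193  0.653  1.42  -0.6    1.063  0.138] [-0.134  0.586  1.358 -0.563  1.2    0.109]
pin -1 0 -1 [-0.134  0.556  1.512 -0.593  1.096 -1.387]
pin -1 0.8 -1 [-0.274  0.461  1.539 -0.582  1.084 -0.748]
pin -1 1.5 -1 [-0.385  0.309  1.698 -0.583  1.022 -0.139]
pin -1 1.5 1 [-0.424  0.218  1.814 -0.59   0.981 -0.158]
pin -1 0 1 [-0.199  0.524  1.501 -0.587  1.099 -1.468]
place -1 None None
place -1 None None
```

```bash
python3 - <<'E'
from h import *
from bench import env,monitor,eyes
np.set_printoptions(precision=3,suppress=True)
env.close_gripper()
p,q=pinpush(0,-1,gap=.012,s=-1)
env.reach(p+.10*Z,q); env.movel(p,velocity=.15)
f0=monitor.sense()["contact_force"]
for th in np.r_[0,np.arange(.2,1.5,.2),1.5]:
    p,q=pinpush(th,-1,gap=-.001,s=-1)
    g=env.movel(p,velocity=.12,frame=q,guard=15)
    s=monitor.sense();print(round(th,2),g,s["contact_force"]-f0,s["clock"])
    if g:break
p,q=pinpush(th,-1,gap=.005,s=-1)
env.movel(p,velocity=.15);env.movel(p+.1*Z,velocity=.2)
f=eyes.grab_frame("top");cv2.imwrite("pics/d.png",f["frame"][:,:,::-1])
print(monitor.sense()["clock"])
E
```

```text
0.0 False [1.064 0.883 0.371] 4.1167
0.2 False [-0.988  0.881 -0.513] 4.4667
0.4 False [0.669 0.956 0.956] 4.8167
0.6 False [0.9   1.055 0.535] 5.1667
0.8 False [0.002 1.185 0.597] 5.5167
1.0 False [-0.212  1.326  0.78 ] 5.8667
1.2 False [ 0.376  0.52  -0.222] 6.2167
1.4 False [-0.112 -0.144  0.766] 6.5667
1.5 False [ 0.557 -0.234  0.671] 6.8167
7.7667
```

View pics/d.png

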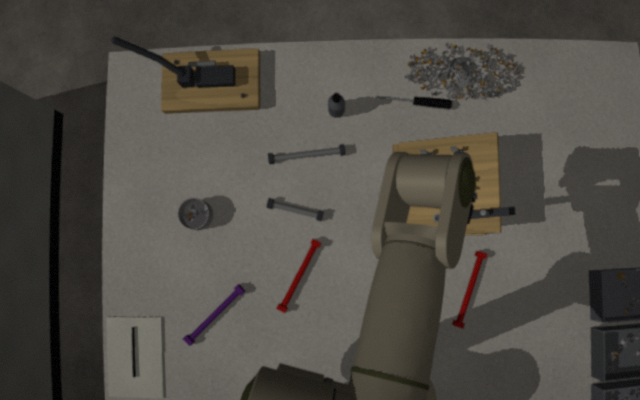

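The keeper now points up the slope (pin at 484,213, tip at 513,211). Next I'll pick up the short mandrel and carry it above its clips.

```bash
cat >> h.py <<'E'
def pick(m,ang):
    from bench import env,monitor
    d=np.array([np.cos(ang),np.sin(ang),0]);y=-np.array([-d[1],d[0],0]);q=quat(np.array([0,0,-1.]),y)
    env.release()
    env.reach([m[0],m[1],.12],q);env.movel([m[0],m[1],.003],velocity=.12,guard=15)
    env.close_gripper(120);s=monitor.sense();print("grip",s["finger_gap"],s["gripper_force"],s["position"])
    env.movel([m[0],m[1],.16],velocity=.2)
E
python3 - <<'E'
from h import *
from bench import env,monitor,eyes
np.set_printoptions(precision=4,suppress=True)
pick((.495,.2325),1.3055)
env.reach(PS+.075*Z-.011*Z,quat(-Z,Y))
s=monitor.sense();print(s["finger_gap"],s["clock"],s["position"])
fs=[]
for n,(x,y) in(("top",(360,100)),("scene",(160,140))):
    f=eyes.grab_frame(n);np.savez(f"pics/{n}1.npz",**{k:f[k] for k in("frame","mtx","k1","view")})
    fs.append(cv2.resize(np.ascontiguousarray(f["frame"][y:y+190,x:x+190,::-1]),(400,400),interpolation=cv2.INTER_CUBIC))
cv2.imwrite("pics/e.png",np.hstack(fs))
E
```

```text
grip 0.13749158295661695 117.55232691764832 [0.4952 0.2325 0.0035]
0.14003075747695407 14.0417 [ 0.6045 -0.0896  0.1682]
```

View pics/e.png

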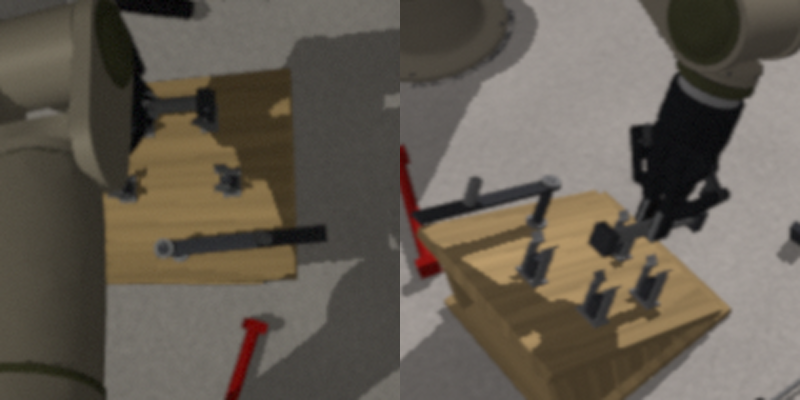

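```bash
cat >> h.py <<'E'
def seat(PP):
    from bench import env,monitor
    rel=lambda:RK.T@(monitor.sense()["position"]-PP)+[0,0,.011]
    env.movel(PP+(.018-.011)*Z,velocity=.12)
    f0=monitor.sense()["contact_force"]
    for z in np.arange(.014,-.009,-.002):
        g=env.movel(PP+(z-.011)*Z,velocity=.03,guard=45)
        s=monitor.sense();f=RK.T@(s["contact_force"]-f0);print(round(z,3),g,rel(),f,s["finger_gap"].__round__(3))
        if g or f[2]>32:break
E
python3 - <<'E'
from h import *
from bench import env,monitor
np.set_printoptions(precision=4,suppress=True)
T=load("top1");print("pred block px (meas 457.4,151.3)",proj(T,PS+.075*Z+.0735*0*Z+.065*X),proj(T,PS+.075*Z+.072*X+.013*Z))
seat(PS);print(monitor.sense()["clock"])
E
```

```text
pred block px (meas 457.4,151.3) [[457.2324 147.3637]] [[458.6048 145.9941]]
0.014 False [0.0004 0.0007 0.0152] [0.9154 2.1711 6.7137] 0.138
0.012 False [0.0001 0.0002 0.0125] [1.477  1.1364 5.9781] 0.136
0.01 False [-0.0001 -0.0002  0.0096] [0.908  1.2016 1.9289] 0.137
0.008 False [-0.0001 -0.0002  0.0074] [ 0.2909  2.6767 -1.9502] 0.137
0.006 False [-0.0001 -0.0001  0.0055] [ 0.7495  3.2407 -3.3973] 0.135
0.004 False [ 0.     -0.      0.0037] [ 1.2962  2.793  -3.4753] 0.141
0.002 False [0.0001 0.     0.0036] [-0.3936 -0.9151 11.0551] 0.139
0.0 False [0.     0.0001 0.0034] [-2.3204 -7.9484 25.9467] 0.143
-0.002 False [0.     0.0002 0.0032] [ -3.591  -14.0464  42.1707] 0.137
17.05
```

```bash
python3 - <<'E'
from h import *
from bench import env,monitor,eyes
np.set_printoptions(precision=4,suppress=True)
env.movel(PS+(.0036-.011)*Z,velocity=.05);env.release()
env.movel(PS+.09*Z,velocity=.2)
pick((.6365,.200),1.664)
fs=[]
for n,(x,y) in(("top",(385,125)),("scene",(190,215))):
    f=eyes.grab_frame(n);np.savez(f"pics/{n}2.npz",**{k:f[k] for k in("frame","mtx","k1","view")})
    im=cv2.resize(np.ascontiguousarray(f["frame"][y:y+110,x:x+110,::-1]),(400,400),interpolation=cv2.INTER_CUBIC)
    for p in [PS+.0036*Z+s*.072*X+.013*Z for s in(1,-1)]: u=(proj(f,p)[0]-[x,y]+.5)*400/110;cv2.circle(im,(int(u[0]),int(u[1])),3,(0,0,255),1)
    fs.append(cv2.convertScaleAbs(im,alpha=1.5))
cv2.imwrite("pics/f.png",np.hstack(fs));print(monitor.sense()["clock"])
E
```

```text
grip 0.13684565326059822 117.5637674331665 [0.6367 0.2001 0.0035]
22.7833
```

View pics/f.png

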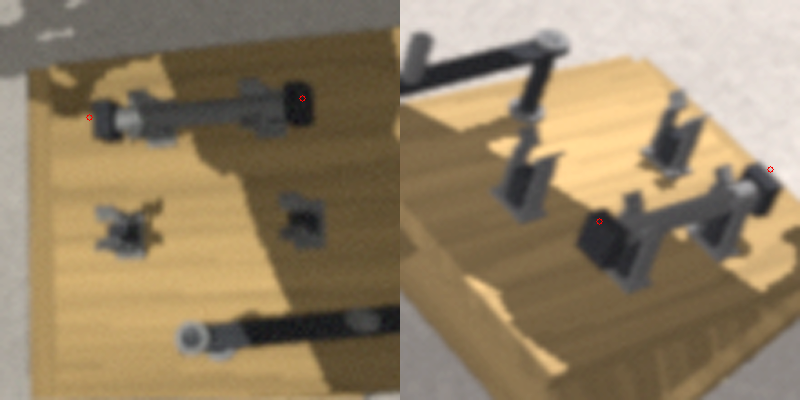

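The short mandrel sits in both of its clips (blocks at 104,118 and 298,103 in the top crop), level with the deck. Now the long one.

```bash
python3 - <<'E'
from h import *
from bench import env,monitor,eyes
np.set_printoptions(precision=4,suppress=True)
env.reach(PL+.075*Z,quat(-Z,Y))
print(monitor.sense()["finger_gap"])
seat(PL);print(monitor.sense()["clock"])
E
```

```text
0.13910047887878016
0.014 False [0.0001 0.0004 0.0144] [1.4791 2.7469 1.352 ] 0.138
0.012 False [ 0.     -0.0001  0.0119] [0.2708 2.173  1.0903] 0.138
0.01 False [-0.0001 -0.0002  0.0096] [ 0.7607  1.755  -1.701 ] 0.139
0.008 False [-0.0001 -0.0002  0.0076] [ 0.6159  1.9221 -2.9689] 0.136
0.006 False [-0.0001 -0.      0.0058] [-0.1202  2.0533 -3.5054] 0.135
0.004 False [-0.     -0.0001  0.0038] [ 0.3031  4.1459 -4.7189] 0.139
0.002 False [0.0001 0.0001 0.0032] [-0.4499 -1.464  10.6334] 0.137
0.0 False [0.0001 0.0002 0.003 ] [-1.6365 -7.6166 29.8732] 0.137
-0.002 False [0.0001 0.0003 0.0028] [ -5.3271 -15.6125  49.9184] 0.141
26.9083
```

```bash
python3 - <<'E'
from h import *
from bench import env,monitor,eyes
env.movel(PL+(.0033-.011)*Z,velocity=.05);env.release()
env.movel(PL+.11*Z,velocity=.2)
env.reach([.45,.15,.3],quat(np.array([0,0,-1.]),np.array([1.,0,0])));env.close_gripper()
fs=[]
for n,(x,y) in(("top",(395,130)),("scene",(180,210))):
    f=eyes.grab_frame(n);np.savez(f"pics/{n}3.npz",**{k:f[k] for k in("frame","mtx","k1","view")})
    fs.append(cv2.convertScaleAbs(cv2.resize(np.ascontiguousarray(f["frame"][y:y+110,x:x+120,::-1]),(400,367),interpolation=cv2.INTER_CUBIC),alpha=1.7))
cv2.imwrite("pics/g.png",np.hstack(fs));print(monitor.sense()["clock"])
E
```

```text
30.4333
```

View pics/g.png

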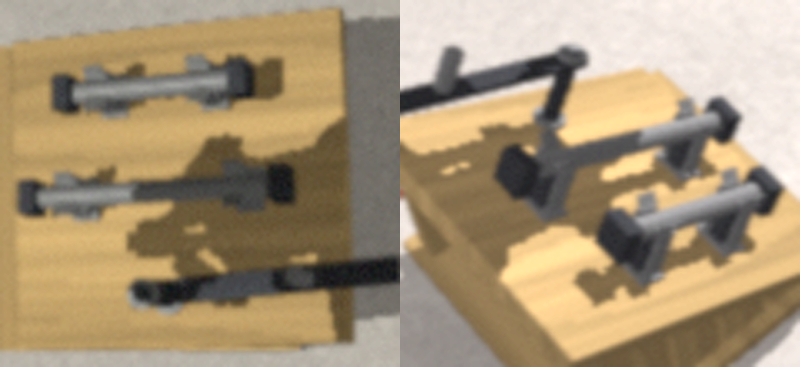

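Both mandrels are seated, level and parallel. Now I'll close the keeper.

```bash
python3 - <<'E'
from h import *
from bench import env,monitor,eyes
np.set_printoptions(precision=3,suppress=True)
p,q=pinpush(1.5,1,gap=.014,s=-1)
env.reach(p+.10*Z,q); print(env.movel(p,velocity=.12,guard=12))
f0=monitor.sense()["contact_force"]
for th in np.r_[np.arange(1.4,.1,-.2),.05,.0,-.03]:
    p,q=pinpush(th,1,gap=-.001,s=-1)
    g=env.movel(p,velocity=.1,frame=q,guard=15)
    s=monitor.sense();print(round(th,2),g,s["contact_force"]-f0,s["clock"])
    if g:break
p,q=pinpush(th,1,gap=.008,s=-1)
env.movel(p,velocity=.1);env.movel(p+.1*Z,velocity=.2)
env.reach([.45,.15,.3],quat(np.array([0,0,-1.]),np.array([1.,0,0])))
fs=[]
for n,(x,y) in(("top",(395,130)),("scene",(180,210))):
    f=eyes.grab_frame(n)
    fs.append(cv2.convertScaleAbs(cv2.resize(np.ascontiguousarray(f["frame"][y:y+110,x:x+120,::-1]),(400,367),interpolation=cv2.INTER_CUBIC),alpha=1.7))
cv2.imwrite("pics/i.png",np.hstack(fs));print(monitor.sense()["clock"])
E
```

```text
False
1.4 False [-0.631 -2.071 -0.296] 32.9583
1.2 False [ 0.269 -1.798  0.085] 33.3333
1.0 False [-0.859 -0.218 -0.463] 33.7083
0.8 False [-0.556 -0.873 -0.128] 34.0833
0.6 False [-0.309 -1.888 -0.34 ] 34.4583
0.4 False [-0.135 -0.165  0.113] 34.8333
0.2 False [-1.047 -1.415 -0.065] 35.2083
0.05 False [-0.102 -1.511  0.138] 35.5333
0.0 False [-0.594 -0.642 -1.373] 35.7833
-0.03 False [-1.785 -9.107  3.873] 36.0333
38.475
```

View pics/i.png

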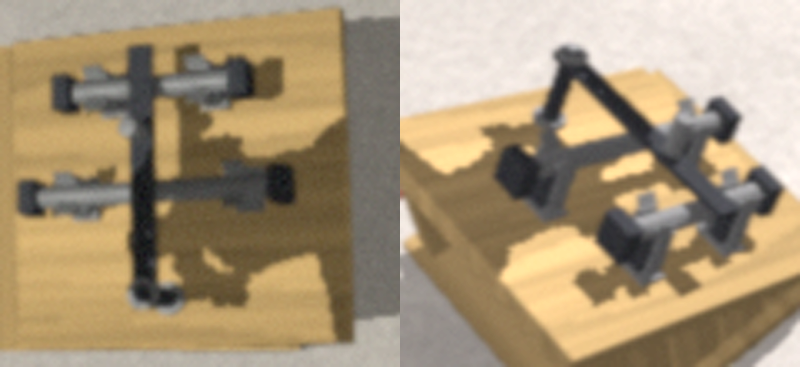

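The keeper lies across both seated mandrels, and the 9 N rise shows it against its stop. The arm is clear, so I'm handing in.

```bash
python3 -c "
from bench import job;print(job.hand_in())"
```

```text
the job is handed in; nothing more can be done
None
```

I handed the job in at about 38.5 s: both mandrels are pressed home in their own clips, the keeper bar is closed against its stop and the arm is clear; the hand-in gave no verdict.

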